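# Unstack the washed jar lids and close each dressing jar

### The arm

A 6-joint arm with a two-finger parallel gripper is mounted at the origin on a cart in front of the work surface, level with it; the furniture and walls round the work are solid. World frame = base frame: x ahead of the robot, y to its left, z up, the work surface at z = 0. Lengths are in mm, angles in rad, forces in N, time in s.
With the tool pointing down it reaches from about 350 to 875 mm from the base axis. Payload 4.2 kg.
Tool frame: the origin (TCP) lies midway between the tips of the shut fingers; the grasp point (between the pads) lies manip.tcp_to_grasp behind it (manip.tcp_to_grasp is the distance from the TCP to the grasp point, in mm); z points along the fingers, y is the line along which they close (so a half turn about z gives the same grasp; the last joint's range is limited). The gripper opens to 85 mm and grips with 20 to 120 N. Pads are 22 mm wide; open, the fingers measure 114 mm over their backs; the gripper's body (76 mm by 85 mm) begins 54 mm behind the grasp point. The pads swing forward as they close: fully open they stand 13 mm farther back than shut.
Start: joints at [1.42, 0.385, 0.008, 0, -1.194, -0.259], TCP at [248.983, 573.242, 231.312] pointing down, gripper open.
Joint ranges: [-3.14, 3.14], [-1.21, 2.06], [-1.07, 1.41], [-3.16, 2.05], [-2.99, -0.16], [-3.1, 3.1]. Speed limits (rad/s): [2.79, 2.79, 3.14, 3.14, 3.14, 3.14].

### API

Orientations are given as [roll, pitch, yaw] about the fixed x, y, z axes, in that order (R = Rz(yaw) Ry(pitch) Rx(roll)).
In Python, from rig import manip, fingers, solver, readout, viewer gives the robot as it stands. The module is installed in compiled form; this text tells all that it offers. Calls block until the motion is done:
- manip.move_to(position, orientation): joint-space move of the TCP to a pose.
- manip.move_linear(position, frame=None, vel=150, stop_force=None): straight line of the TCP; frame=None keeps the orientation; vel is the mean speed in mm/s. With stop_force (N) it stops when the force on the tool has changed by that much, and returns True; else False.
- manip.movej(angles): joint-space move.
- fingers.grip(opening): finger opening in mm; the grip force is fixed at half the most; returns when the fingers have stopped.
- manip.hold(seconds).
- solver.inverse_kinematics(position, orientation): joint angles nearest the present ones, or None.
- readout.observe(): the state.
- viewer.capture(name): name is "side" or "top"; returns the picture (420x560x3 uint8, red, green, blue); there is no depth.
- viewer.calibration(name): a dict with "mtx" (3x3 intrinsics, pixels), "world_to_cam" (4x4, takes a point from world to camera coordinates). Camera axes: x right, y up, looking along -z (the intrinsics and any distortion apply to the point x, -y, -z); pixel columns grow to the right and rows downward; lengths in mm; the calibration is good to about 2 mm. A picture is of the moment at which its call begins. calibration takes no time and is no camera call.
A pose or a line that the arm cannot do raises manip.Unreachable and nothing moves.
- manip.finish_job(): hands the job in; it is judged then, once.
The state is a dict: "time": time; "joint_positions": joint angles; "dq": joint speeds; "tau": joint torques, N m; "position": TCP position; "eef_rot": TCP orientation; "wrist_force": force on the tool from outside, world axes, zero at the start; "ft_torque": the same for the moment, N m; "gripper_width": finger opening in mm; "grip_force": force on a finger pad.
Only numpy, scipy, OpenCV 4.12 (cv2) and the standard library are available. Lean on these libraries where they do the work, as an engineer would, in place of code of your own. Each camera call takes 0.05 s, during which the arm holds its last target. There are 200 camera calls.

### The job

The four steel dressing jars have been washed and their lids stacked up beside them. Take the stack apart and put each lid on the jar it fits, smallest lid on smallest jar and so on up, so that every jar is fully closed where it stands. Lower the lids gently rather than dropping them, leave the jars where they are, and knock over neither a jar nor the dropper bottles between them.

Things in the scene. Friction and masses are not known exactly. Their poses are not given: they have to be found in the camera images.
- jar_small: the smallest of four round open steel jars, empty and loose: body 49 mm across, 52 mm high; in its top 16 mm the outside narrows as a cone to 35 mm across at the mouth, so that a lid lowered up to about 8 mm off centre still slides home by itself. Origin: centre of its underside, z up.
- jar_medium: the second smallest of four round open steel jars, empty and loose: body 67 mm across, 62 mm high; in its top 16 mm the outside narrows as a cone to 53 mm across at the mouth, so that a lid lowered up to about 8 mm off centre still slides home by itself. Origin: centre of its underside, z up.
- jar_large: the second largest of four round open steel jars, empty and loose: body 85 mm across, 72 mm high; in its top 16 mm the outside narrows as a cone to 71 mm across at the mouth, so that a lid lowered up to about 8 mm off centre still slides home by itself. Origin: centre of its underside, z up.
- jar_largest: the largest of four round open steel jars, empty and loose: body 103 mm across, 82 mm high; in its top 16 mm the outside narrows as a cone to 89 mm across at the mouth, so that a lid lowered up to about 8 mm off centre still slides home by itself. Origin: centre of its underside, z up.
- lid_small: smallest of four steel lids, 58 mm across, top of the stack; for the smallest jar. Flat top, 18 mm skirt (54 mm inside) and a round knob to grip, 22 mm across, from 18 to 31.5 mm above the origin. Origin: centre of the skirt's lower edge, z up; its skirt stands on the lid below, round its knob, 18 mm above it. Home: the top rests on the jar's rim, origin 36.5 mm above the jar's.
- lid_medium: second smallest of four steel lids, 76 mm across, second from the top; for the second smallest jar. Flat top, 18 mm skirt (72 mm inside) and a round knob to grip, 22 mm across, from 18 to 31.5 mm above the origin. Origin: centre of the skirt's lower edge, z up; its skirt stands on the lid below, round its knob, 18 mm above it. Home: the top rests on the jar's rim, origin 46.5 mm above the jar's.
- lid_large: second largest of four steel lids, 94 mm across, third from the top; for the second largest jar. Flat top, 18 mm skirt (90 mm inside) and a round knob to grip, 22 mm across, from 18 to 31.5 mm above the origin. Origin: centre of the skirt's lower edge, z up; its skirt stands on the lid below, round its knob, 18 mm above it. Home: the top rests on the jar's rim, origin 56.5 mm above the jar's.
- lid_largest: largest of four steel lids, 112 mm across, bottom of the stack, on the worktop; for the largest jar. Flat top, 18 mm skirt (108 mm inside) and a round knob to grip, 22 mm across, from 18 to 31.5 mm above the origin. Origin: centre of the skirt's lower edge, z up; the lids above stand on its top, round its knob. Home: the top rests on the jar's rim, origin 66.5 mm above the jar's.
- bottle_a: a brown dropper bottle with a black dropper top, 33 mm across, 102 mm high, standing loose among the jars; a bystander. Origin: centre of its underside, z up.
- bottle_b: another brown dropper bottle with a black dropper top, 33 mm across, 102 mm high, standing loose among the jars; a bystander. Origin: centre of its underside, z up.
There are look-alikes about, which are no part of the job. What is shaped like the lid_small but orange or red is not meant.

How it is judged (in metres and radians):
At the end, for the whole second after the job is handed in: Each of the four lids is on its own jar and fully home: centre within 6 mm of the jar's, height within 3 mm above (4 mm below) the seated height, lid and jar level within 0.08 rad; every jar stands on the worktop within 50 mm of where it was; all at rest and released (horizontal distance between lid_small and jar_small below 0.006 m and z of lid_small in the frame of jar_small between 0.0325 and 0.0395 m and angle between each of lid_small, jar_small, lid_medium, jar_medium, lid_large, jar_large, lid_largest, jar_largest's own z axis and vertical below 0.08 rad and height (world z) of each of jar_small, jar_medium, jar_large, jar_largest below 0.006 m and distance of each of jar_small, jar_medium, jar_large, jar_largest from where it was at the start of the episode below 0.05 m and linear speed of each of lid_small, jar_small, lid_medium, jar_medium, lid_large, jar_large, lid_largest, jar_largest below 0.02 m/s and horizontal distance between lid_medium and jar_medium below 0.006 m and z of lid_medium in the frame of jar_medium between 0.0425 and 0.0495 m and horizontal distance between lid_large and jar_large below 0.006 m and z of lid_large in the frame of jar_large between 0.0525 and 0.0595 m and horizontal distance between lid_largest and jar_largest below 0.006 m and z of lid_largest in the frame of jar_largest between 0.0625 and 0.0695 m); the robot touches nothing.
It fails at once if a jar or a dropper bottle is knocked over (angle between any of jar_small, jar_medium, jar_large, jar_largest, bottle_a, bottle_b's own z axis and vertical above 0.5 rad).
It fails at once if a lid is dropped: it falls, out of the fingers, faster than 0.6 m/s (a fall of about 2 cm) ((contact force between the fingers and lid_small below 0.05 N and linear speed of lid_small above 0.6 m/s) or (contact force between the fingers and lid_medium below 0.05 N and linear speed of lid_medium above 0.6 m/s) or (contact force between the fingers and lid_large below 0.05 N and linear speed of lid_large above 0.6 m/s) or (contact force between the fingers and lid_largest below 0.05 N and linear speed of lid_largest above 0.6 m/s)).
It also fails if it takes over 122 s, if anything falls off the work surface, if the arm or the gripper's body presses on something with over 40 N, if the wrist force passes 120 N, or if a joint passes its speed limit or range.

## Working session

There is one attempt and no reset: what is moved stays moved. The work goes in short steps, each a Python script; the robot and the scene stay as the last script left them, time stands still between calls to the robot, and variables do not carry over. Pictures are saved under pics/ and viewed, at most 14 in all, crops included, and the job is handed in when it is done.

```bash
mkdir -p pics; python3 - <<'E'
from rig import manip,fingers,solver,readout,viewer
import cv2
for n in("side","top"):
    cv2.imwrite(f"pics/{n}0.png",viewer.capture(n)[:,:,::-1]); c=viewer.calibration(n); print(n,c)
print(manip.tcp_to_grasp,readout.observe())
E
```

```text
side {'mtx': array([[542.53254906,   0.        , 273.18334754],
       [  0.        , 542.53254906, 228.21582103],
       [  0.        ,   0.        ,   1.        ]]), 'world_to_cam': array([[-9.98795414e-01, -4.88564916e-02, -4.55678180e-03,
         5.27778188e+02],
       [ 2.50984027e-02, -5.88471136e-01,  8.08128574e-01,
        -1.02424412e+02],
       [-4.21638615e-02,  8.07040746e-01,  5.88988491e-01,
        -1.21284032e+03],
       [ 0.00000000e+00,  0.00000000e+00,  0.00000000e+00,
         1.00000000e+00]])}
top {'mtx': array([[401.00204138,   0.        , 278.87344632],
       [  0.        , 401.00204138, 213.90485296],
       [  0.        ,   0.        ,   1.        ]]), 'world_to_cam': array([[-1.04036981e-02, -9.99612541e-01,  2.58172515e-02,
        -9.02092668e+01],
       [ 9.83110877e-01, -5.50742312e-03,  1.82928053e-01,
        -5.36001083e+02],
       [-1.82714989e-01,  2.72843490e-02,  9.82787259e-01,
        -9.11041185e+02],
       [ 0.00000000e+00,  0.00000000e+00,  0.00000000e+00,
         1.00000000e+00]])}
18.700000000000003 {'time': 0.1, 'joint_positions': array([ 1.41958857e+00,  3.85445680e-01,  6.76766754e-03, -3.86771041e-04,
       -1.19401401e+00, -2.58620196e-01]), 'dq': array([-1.51435765e-03, -1.32656652e-03,  3.46943529e-03,  2.57238673e-03,
       -7.70251383e-04, -8.89576540e-05]), 'tau': array([-5.52321635e-04, -3.93321097e+01,  1.88927668e+01,  4.19790924e+00,
       -2.59818698e-03,  2.27350810e-06]), 'position': array([248.80999216, 572.77332994, 230.36067609]), 'eef_rot': array([ 3.13966807e+00, -1.37404799e-04, -4.09970463e-01]), 'wrist_force': array([0.19159869, 0.08157798, 0.54238911]), 'ft_torque': array([-0.00817452, -0.00570942,  0.02096049]), 'grip_force': 0.0, 'gripper_width': 85.38466194326477}
```

View pics/side0.png

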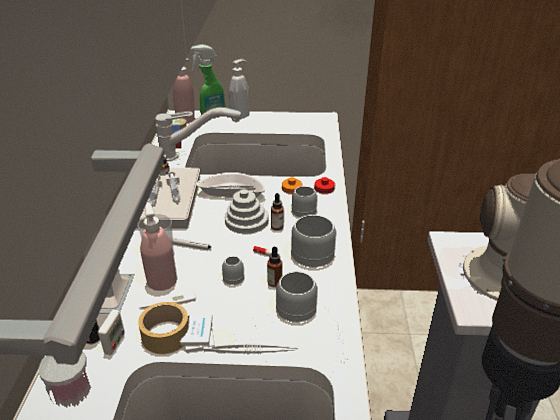

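View pics/top0.png

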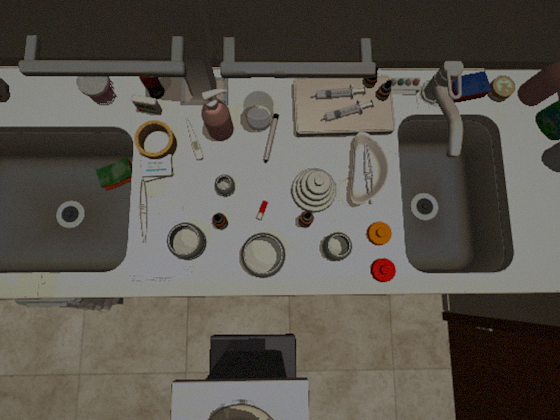

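The side view shows the lid stack at about (245,210). The jars are at (305,200), (313,240), (232,269) and (296,295), and the bottles at (277,212) and (274,267). In the top view the stack's knob is at about (318,180). The jars there are small (225,185), medium (338,246), large (187,241) and largest (263,255), and the bottles are at (220,220) and (306,218).

```bash
python3 - <<'E'
import cv2
a=cv2.imread("pics/top0.png")[155:290,150:350]; cv2.imwrite("pics/tc.png",cv2.resize(a,None,fx=4,fy=4,interpolation=cv2.INTER_CUBIC))
a=cv2.imread("pics/side0.png")[170:330,205:355]; cv2.imwrite("pics/sc.png",cv2.resize(a,None,fx=3.7,fy=3.7,interpolation=cv2.INTER_CUBIC))
E
```

```text
(no output)
```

View pics/tc.png

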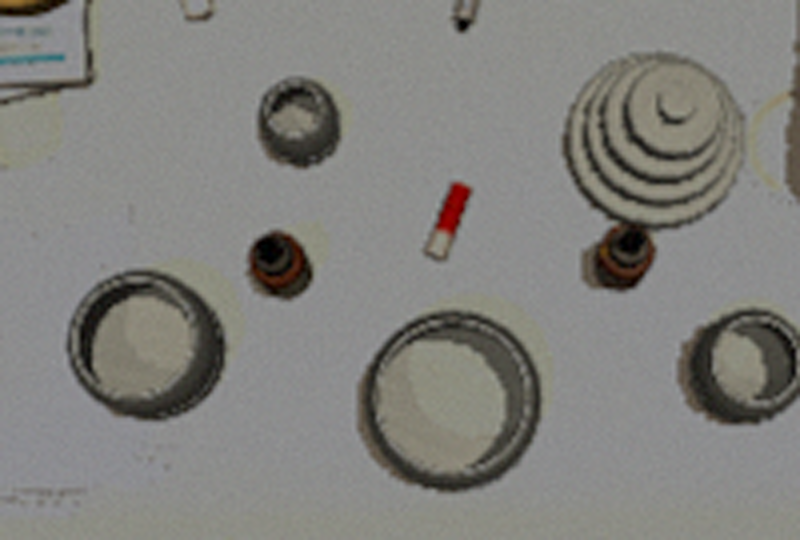

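View pics/sc.png

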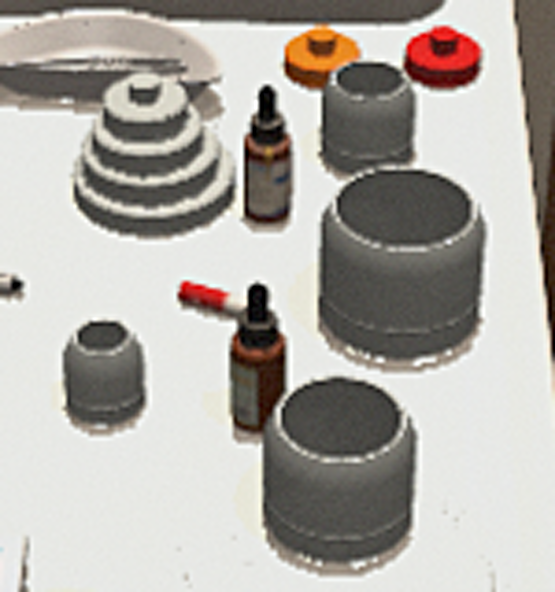

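```bash
cat > h.py <<'E'
import numpy as np, cv2
from rig import manip,fingers,solver,readout,viewer
def ray(n,u,v,z):
    c=viewer.calibration(n); K=c["mtx"];T=c["world_to_cam"];R=T[:3,:3]
    o=-R.T@T[:3,3]; d=R.T@np.array([(u-K[0,2])/K[0,0],-(v-K[1,2])/K[1,1],-1])
    return (o+d*(z-o[2])/d[2])[:2]
def proj(n,P):
    c=viewer.calibration(n); P=np.atleast_2d(P)@c["world_to_cam"][:3,:3].T+c["world_to_cam"][:3,3]
    q=(P*[1,-1,-1])@c["mtx"].T; return q[:,:2]/q[:,2:]
def circ(x,y,z,d):
    a=np.linspace(0,2*np.pi,60); return np.c_[x+d/2*np.cos(a),y+d/2*np.sin(a),a*0+z]
def overlay(n,img,circles,box,f,out):
    x0,y0,x1,y1=box; a=cv2.resize(img[y0:y1,x0:x1],None,fx=f,fy=f,interpolation=cv2.INTER_CUBIC)
    for c in circles:
        p=(proj(n,circ(*c))-[x0,y0]+.5)*f
        cv2.polylines(a,[p.astype(int)],True,(0,0,255),1)
    cv2.imwrite(out,a)
TB=(150,155,360,290); SB=(205,170,355,330)
E
python3 - <<'E'
from h import *
t=lambda x,y:(x/4+150-.5,y/4+155-.5); s=lambda x,y:(x/3.7+205-.5,y/3.7+170-.5)
D={"small":(52,35,(297,107),(104,336)),"medium":(62,53,(758,357),(373,80)),"large":(72,71,(142,337),(340,420)),"largest":(82,89,(453,387),(403,207)),
"stack":(85.5,22,(678,102),(147,81)),"ba":(102,8,(270,247),(258,290)),"bb":(102,8,(632,238),(267,93))}
C=[]
for k,(h,d,a,b) in D.items():
    p=ray("top",*t(*a),h);q=ray("side",*s(*b),h);m=(p+q)/2;print(k,p.round(1),q.round(1));C.append((*m,h,d))
    if k in("small","medium","large","largest"):C.append((*m,0,d+14))
m=C[8][:2]
for i,d in enumerate((112,94,76,58)):C.append((*m,18+18*i,d))
overlay("top",cv2.imread("pics/top0.png"),C,(150,155,350,290),4,"pics/to.png")
overlay("side",cv2.imread("pics/side0.png"),C,SB,3.7,"pics/so.png")
E
```

```text
small [616.2  38.3] [614.1  41.6]
medium [ 461.1 -234.6] [ 457.5 -229.9]
large [474.3 123. ] [475.2 131.2]
largest [443.2 -56. ] [439.6 -53.3]
stack [ 609.4 -188.8] [ 608.5 -184.9]
ba [521.1  46.6] [522.9  57.8]
bb [ 525.1 -158.1] [ 526.9 -147.6]
```

View pics/to.png

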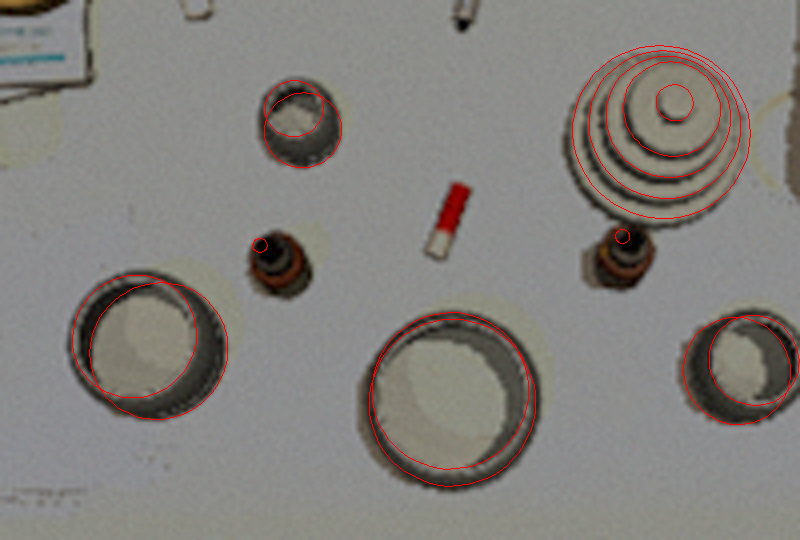

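View pics/so.png

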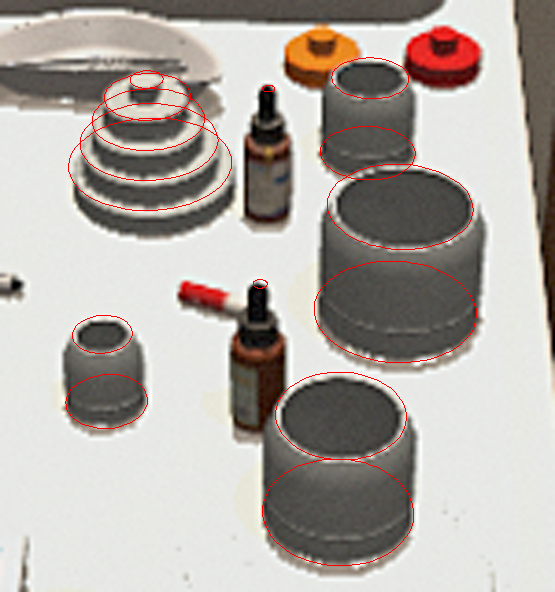

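The circles I projected from the two views match the jars to within about 3 mm. The lower lids of the stack look roughly 4 mm off the top knob, towards -x and +y, so I will measure again after each lid comes off.

```bash
cat >> h.py <<'E'
JAR={"small":(615,40,52),"medium":(459,-232,62),"large":(475,129,72),"largest":(441,-55,82)}
DIA={"small":58,"medium":76,"large":94,"largest":112}
O=[np.pi,0,0]
def say(m):
    o=readout.observe(); print(m,"t%.1f"%o["time"],o["position"].round(1),"F",o["wrist_force"].round(1),"w%.1f g%.0f"%(o["gripper_width"],o["grip_force"]))
def pick(x,y,top):
    fingers.grip(50)
    manip.move_to([x,y,max(top+70,200)],O)
    manip.move_linear([x,y,top+20],vel=200)
    print("touch",manip.move_linear([x,y,top+2.5],vel=25,stop_force=6)); say("down")
    fingers.grip(15); say("gripped")
    manip.move_linear([x,y,top+12],vel=40)
    manip.move_linear([x,y,max(top+40,190)],vel=120); say("lifted")
def over(n,gap=14):
    x,y,h=JAR[n]
    manip.move_linear([x,y,190],vel=200)
    manip.move_linear([x,y,h+gap+20.5],vel=120); say("over")
def shots(tag,circles=(),box=None):
    for n in("side","top"):
        im=viewer.capture(n)[:,:,::-1].copy(); cv2.imwrite(f"pics/{n}_{tag}.png",im)
def place(n,dx=0,dy=0):
    x,y,h=JAR[n]; x+=dx;y+=dy
    p=readout.observe()["position"]
    if dx or dy: manip.move_linear([x,y,p[2]],vel=60)
    print("touch",manip.move_linear([x,y,h+4.5],vel=25,stop_force=8)); say("seat")
def release():
    p=readout.observe()["position"]
    fingers.grip(50); manip.move_linear([p[0],p[1],p[2]+20],vel=60); manip.move_linear([p[0],p[1],220],vel=200); say("released")
E
python3 - <<'E'
from h import *
manip.move_to([300,540,260],O)
pick(609,-187,72)
over("small"); shots("s1")
a=cv2.imread("pics/side_s1.png")[170:330,205:355];b=cv2.imread("pics/top_s1.png")[155:290,150:350]
cv2.imwrite("pics/c1.png",np.hstack([cv2.resize(a,(400,427),interpolation=2),cv2.resize(b,(400,270),interpolation=2).copy() if 0 else cv2.copyMakeBorder(cv2.resize(b,(400,270),interpolation=2),0,157,0,0,0)]))
E
```

```text
touch False
down t5.4 [ 609.1 -187.1   74.6] F [0.5 0.2 0.4] w50.3 g0
gripped t5.8 [ 609.4 -187.1   75. ] F [0.4 1.3 2.3] w18.8 g59
lifted t7.2 [ 608.4 -186.8  188.9] F [ 0.4  0.  -0.3] w18.6 g59
over t9.5 [615.7  40.   87.4] F [-0.1  0.2  0. ] w19.1 g59
```

View pics/c1.png

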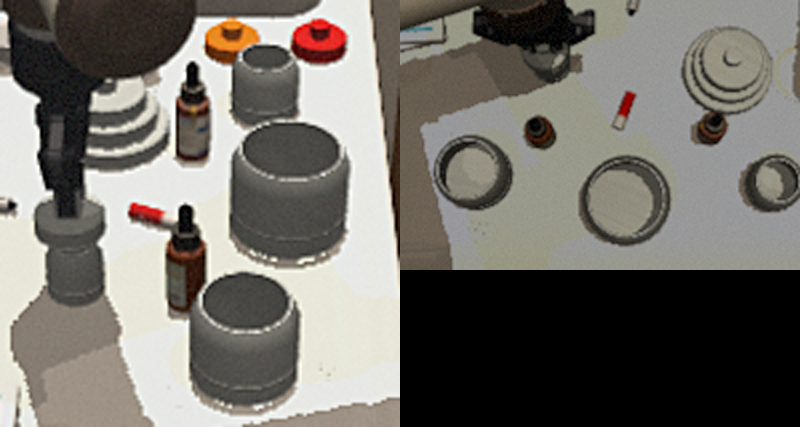

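The lid hangs level just above the small jar. In the side crop its centre is at column 70 and the jar's at 75, so it is about 4 mm too far in +x. I'll shift it by -4 mm and lower it.

```bash
python3 - <<'E'
from h import *
place("small",-4,0); release()
manip.move_to([520,40,260],O); shots("s2")
a=cv2.imread("pics/side_s2.png")[170:330,205:355];b=cv2.imread("pics/top_s2.png")[155:290,150:350]
cv2.imwrite("pics/c2.png",np.hstack([cv2.resize(a,(400,427),interpolation=2),cv2.copyMakeBorder(cv2.resize(b[:80,120:],(400,400),interpolation=2),0,27,0,0,0)]))
E
```

```text
touch False
seat t11.3 [611.6  40.1  57.3] F [0.4 0.  5.5] w19.2 g59
released t13.1 [610.7  40.  218.4] F [ 0.1  0.  -0.4] w49.6 g0
```

View pics/c2.png

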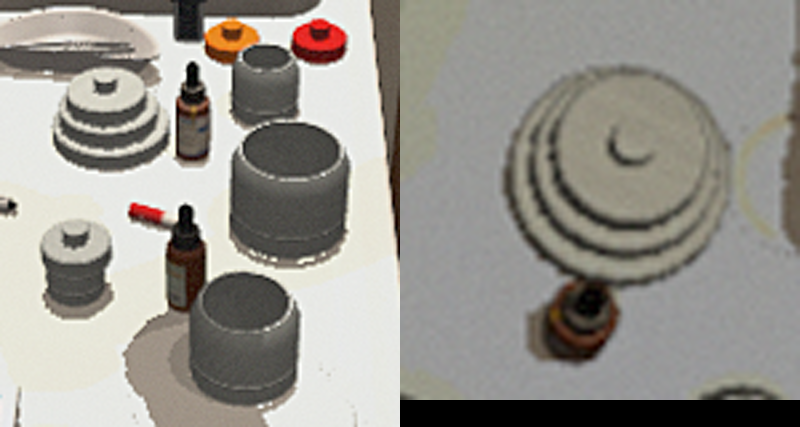

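The small lid is fully home: the tool stopped within 0.3 mm of its seated height. The medium knob is now at (105,81) in the side half of the crop and (633,145) in the top half.

```bash
python3 - <<'E'
from h import *
p=ray("side",105/2.667+205-.5,81/2.667+170-.5,67.5);q=ray("top",233/5+270-.5,145/5+155-.5,67.5);d=ray("top",232/5+270-.5,149/5+155-.5,54)
print(p,q,d); m=(p+q)/2
pick(m[0],m[1],54)
over("medium"); shots("s3")
a=cv2.imread("pics/side_s3.png")[165:245,230:330];b=cv2.imread("pics/top_s3.png")[210:290,290:390]
cv2.imwrite("pics/c3.png",np.hstack([cv2.resize(a,(400,320),interpolation=2),cv2.resize(b,(400,320),interpolation=2)]))
E
```

```text
[ 609.08954456 -174.29394962] [ 605.68864342 -183.99612649] [ 607.26562098 -185.13705893]
touch False
down t16.4 [ 607.5 -179.2   56.5] F [-0.6 -0.9 -0.5] w50.2 g0
gripped t16.8 [ 607.8 -179.2   57. ] F [0.4 0.4 2. ] w18.6 g59
lifted t18.4 [ 606.8 -179.   188.9] F [-0.6  0.5 -1. ] w19.0 g59
over t20.3 [ 459.8 -232.1   97.1] F [ 0.1 -0.3 -1.7] w18.9 g59
```

View pics/c3.png

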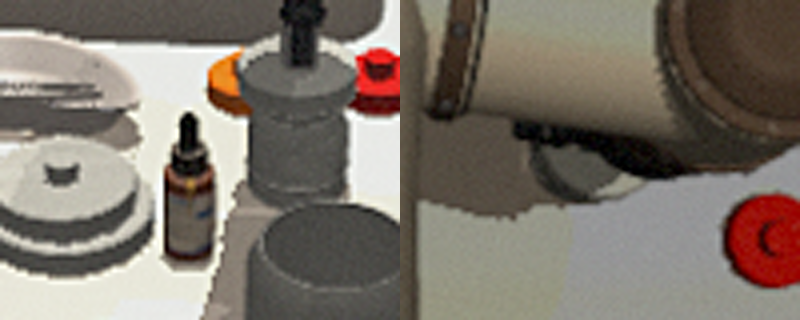

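The lid (column 297) and the medium jar (column 298) line up within 1 mm in x, so I'll lower it.

```bash
python3 - <<'E'
from h import *
place("medium"); release()
manip.move_to([420,60,260],O); shots("s4")
a=cv2.imread("pics/side_s4.png")[170:330,205:355];b=cv2.imread("pics/top_s4.png")[155:290,150:350]
cv2.imwrite("pics/c4.png",np.hstack([cv2.resize(a,(400,427),interpolation=2),cv2.copyMakeBorder(cv2.resize(b[:80,120:],(400,400),interpolation=2),0,27,0,0,0)]))
E
```

```text
touch False
seat t21.7 [ 459.5 -232.2   67.3] F [-1.5  0.1  5.8] w18.7 g59
released t23.5 [ 458.5 -231.9  218.6] F [ 0.5 -0.2 -0.5] w50.1 g0
```

View pics/c4.png

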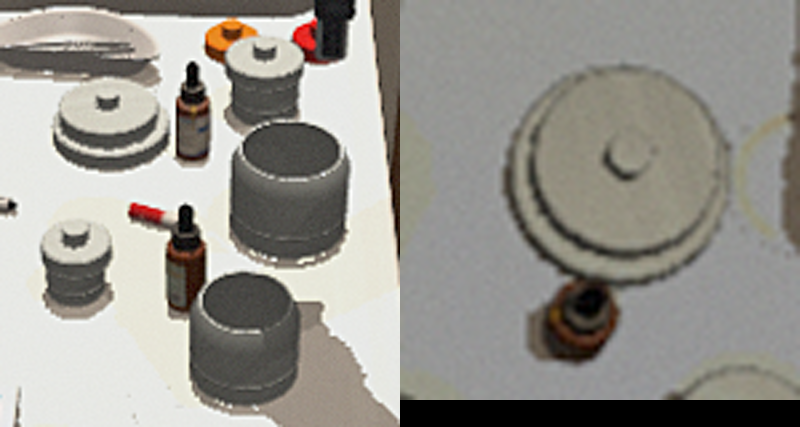

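The medium lid is home. The large lid's knob is at (107,97) in the side half and (629,155) in the top half.

```bash
python3 - <<'E'
from h import *
p=ray("side",107/2.667+205-.5,97/2.667+170-.5,49.5);q=ray("top",230/5+270-.5,155/5+155-.5,49.5);d=ray("top",231/5+270-.5,160/5+155-.5,36)
print(p,q,d); m=(p+q)/2
pick(m[0],m[1],36)
over("large"); shots("s5")
a=cv2.imread("pics/side_s5.png")[225:325,230:330];b=cv2.imread("pics/top_s5.png")[165:265,140:240]
cv2.imwrite("pics/c5.png",np.hstack([cv2.resize(a,(400,400),interpolation=2),cv2.resize(b,(400,400),interpolation=2)]))
E
```

```text
[ 607.90708578 -174.65306465] [ 605.43460643 -184.6345826 ] [ 606.39236839 -186.72144309]
touch False
down t27.8 [ 606.8 -179.7   38.5] F [ 0.2  0.5 -0.4] w50.1 g0
gripped t28.2 [ 607.  -179.7   39. ] F [-0.1  0.1  2.5] w18.9 g59
lifted t29.9 [ 606.1 -179.5  189. ] F [ 0.   0.  -1.8] w18.8 g59
over t32.6 [475.6 129.2 107.1] F [-1.  -0.  -0.1] w19.1 g59
```

View pics/c5.png

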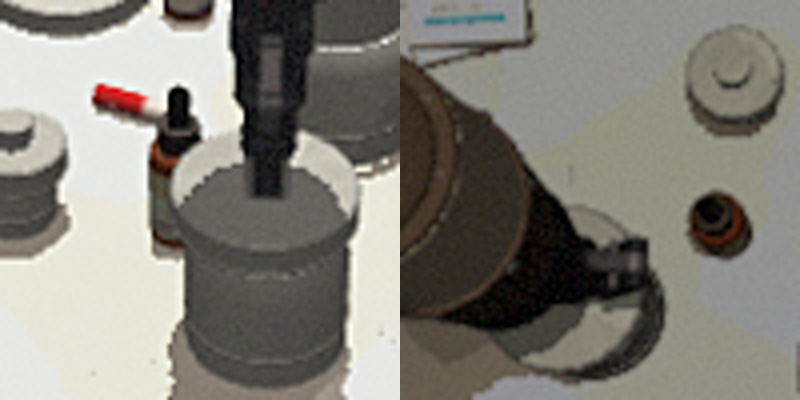

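The lid (column 264) and the large jar (column 266) are aligned in x, and the bottle is clear. Lowering it.

```bash
python3 - <<'E'
from h import *
place("large"); release()
manip.move_to([420,60,260],O); shots("s6")
a=cv2.imread("pics/side_s6.png")[170:330,205:355];b=cv2.imread("pics/top_s6.png")[155:290,150:350]
cv2.imwrite("pics/c6.png",np.hstack([cv2.resize(a,(400,427),interpolation=2),cv2.copyMakeBorder(cv2.resize(b[:80,120:],(400,400),interpolation=2),0,27,0,0,0)]))
E
```

```text
touch False
seat t34.0 [475.5 129.1  77.3] F [-1.1 -0.9  6. ] w18.9 g59
released t35.7 [474.5 128.7 218.7] F [-0.  -0.1 -0.3] w50.0 g0
```

View pics/c6.png

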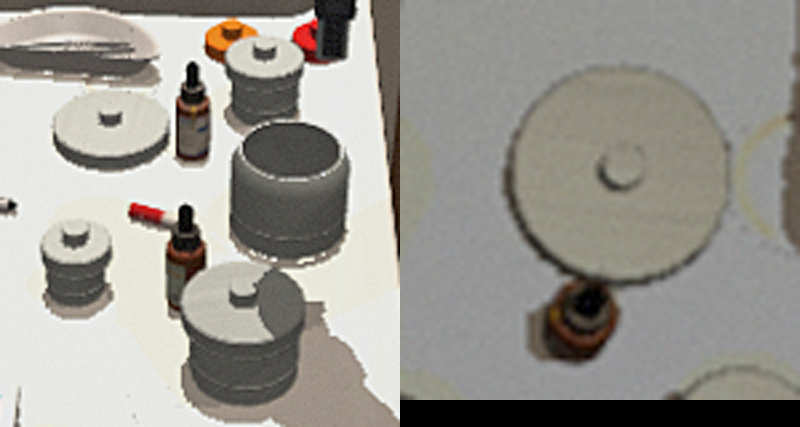

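The large lid is home. The largest lid's knob is at (110,114) in the side half and (623,165) in the top half.

```bash
python3 - <<'E'
from h import *
p=ray("side",110/2.667+205-.5,114/2.667+170-.5,31.5);q=ray("top",223/5+270-.5,165/5+155-.5,31.5)
print(p,q); m=(p+q)/2
pick(m[0],m[1],18)
over("largest"); shots("s7")
a=cv2.imread("pics/side_s7.png")[190:290,260:360];b=cv2.imread("pics/top_s7.png")[195:295,210:310]
cv2.imwrite("pics/c7.png",np.hstack([cv2.resize(a,(400,400),interpolation=2),cv2.resize(b,(400,400),interpolation=2)]))
E
```

```text
[ 605.56704314 -172.97071431] [ 605.00698459 -183.22343705]
touch False
down t39.5 [ 605.4 -178.1   20.5] F [-0.5  0.6  0.3] w50.0 g0
gripped t39.9 [ 605.6 -178.2   21.1] F [-0.9 -0.3  2.9] w18.8 g59
lifted t41.8 [ 604.8 -178.   189. ] F [ 0.   0.  -1.3] w18.9 g59
over t43.7 [441.7 -55.1 116.9] F [-0.5 -0.2 -1.5] w19.1 g59
```

View pics/c7.png

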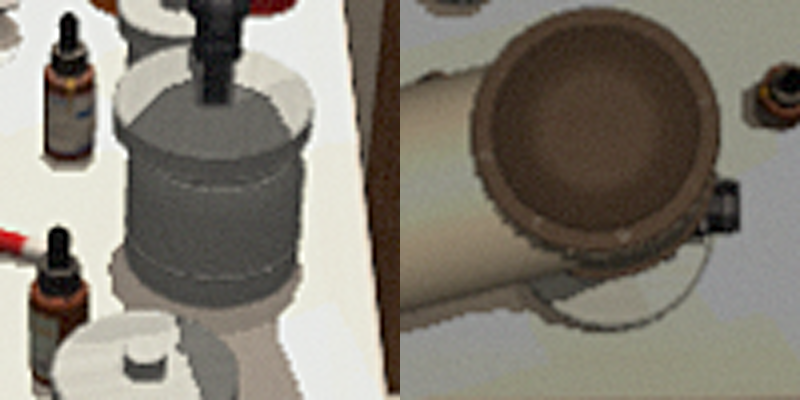

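The lid (column 213.5) and the largest jar (column 213) are aligned. I'll lower it, then check all four.

```bash
python3 - <<'E'
from h import *
place("largest"); release()
manip.move_to([380,300,260],O); shots("s8")
a=cv2.imread("pics/side_s8.png")[170:330,205:355];b=cv2.imread("pics/top_s8.png")[155:290,150:360]
cv2.imwrite("pics/c8.png",np.hstack([cv2.resize(a,(400,427),interpolation=2),cv2.copyMakeBorder(cv2.resize(b,(400,257),interpolation=2),0,170,0,0,0)]))
say("end")
E
```

```text
touch True
seat t44.9 [440.1 -55.3  87.5] F [-1.1  0.1  4.2] w18.6 g59
released t46.5 [439.1 -55.3 218.8] F [-0.9  0.   0.2] w50.2 g0
end t48.0 [380.4 299.  259.7] F [-0.9 -0.5  0.8] w49.9 g0
```

View pics/c8.png

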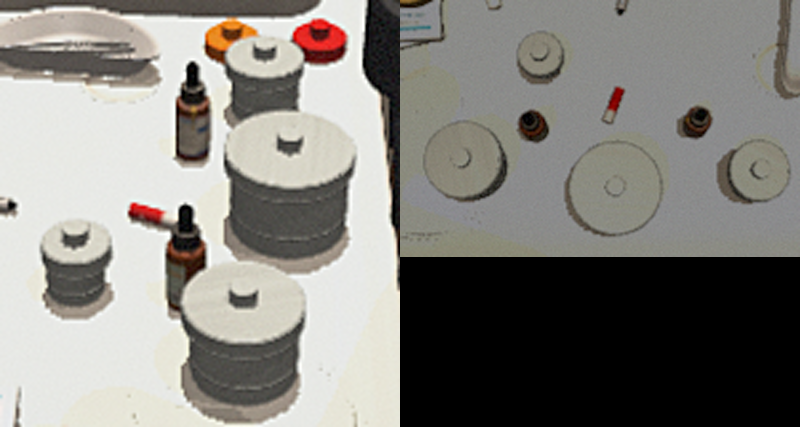

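All four jars show level, seated lids, and both bottles are standing.

```bash
python3 -c "
from rig import manip
manip.hold(0.5); print(manip.finish_job())"
```

```text
the job is handed in; nothing more can be done
None
```

All four lids are on their own jars and fully down, the jars and both bottles are standing, and I handed the job in at about 49 s of the 122 s allowed; the hand-in returned no verdict.

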